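# Balance weights back on their rail in order of size

### The job

The balance has been checked and its four steel weights are standing about among the tools on the goldsmith's bench. Put them back on the weight rail in order of size, each upright in the middle of its own bay: the largest in the bay next to the balance, then down to the smallest at the other end. They are precision weights, so set each one down without dropping it or knocking it over, and leave the ring clamp, file and tweezers where they lie.

Things in the scene. Friction and masses are not known exactly. Their poses are not given: they have to be found in the camera images.
- w500_center (a point): The largest weight: polished steel balance weight of 500 g, standing upright: a plain cylinder 38 mm in diameter from the foot up to 42 mm, then a narrower neck and a knob of 31 mm diameter; 64 mm tall in all. The point is on its axis half-way up, 32 mm above its foot; z is up along the axis. Loose.
- w200_center (a point): The second largest weight: polished steel balance weight of 200 g, standing upright: a plain cylinder 28 mm in diameter from the foot up to 32 mm, then a narrower neck and a knob of 23 mm diameter; 48 mm tall in all. The point is on its axis half-way up, 24 mm above its foot; z is up along the axis. Loose.
- w100_center (a point): The third largest weight: polished steel balance weight of 100 g, standing upright: a plain cylinder 22 mm in diameter from the foot up to 26 mm, then a narrower neck and a knob of 18 mm diameter; 39 mm tall in all. The point is on its axis half-way up, 19.5 mm above its foot; z is up along the axis. Loose.
- w20_center (a point): The smallest weight: polished steel balance weight of 20 g, standing upright: a plain cylinder 14 mm in diameter from the foot up to 16 mm, then a narrower neck and a knob of 11 mm diameter; 25 mm tall in all. The point is on its axis half-way up, 12.5 mm above its foot; z is up along the axis. Loose.
- rail: Weight rail, fixed: dark wooden board 286 mm long (y) x 90 mm deep (x). Origin: centre of underside; x away from robot, y left, z up. Four equal bays in a row, floors (dark green leather) 14 mm above the bench, centres at y = -105, -35, 35, 105 mm, x = -2 mm; 64 mm wide between partitions rising 8 mm above the floor; a strip as high along the far edge, inner face x = 39 mm; side to the robot open.
- balance: Electronic balance, fixed just beyond the rail's left or right end (a black rubber block with a square steel plate, 50 mm high, is at the other end). White and grey, 150 mm wide (y), 165 mm deep (x), 60 mm high, display towards the robot, round steel pan of 108 mm. Origin: centre of underside; x away from robot, y left. The sign of its y in the rail's axes tells its end.
- ring_clamp: Wooden ring clamp, a loose hand tool to be left alone: 130 mm long, 24 mm wide, 14 mm high, lying roughly along x. Origin: middle of its underside; x along its length.
- file: Small file with a pale wooden handle, loose, to be left alone: 133 mm long, 22 mm wide, 20 mm high, lying roughly along x. Origin: on its underside about half-way along; x along the blade.
- tweezers: Steel tweezers, loose, to be left alone: 142 mm long, 17 mm wide, 8 mm high, lying roughly along x. Origin: on the underside about half-way along; x towards the tips.
There are look-alikes about, which are no part of the job. What is shaped like the part that bears w500_center but black is not meant.

How it is judged:
At the end, for the whole second after the job is handed in: Counting from the rail's end at which the balance stands, the bays hold the 500 g, 200 g, 100 g and 20 g weights in this order; each stands upright (within 0.1 rad) on the bay floor (height within 4 mm), its axis within 15 mm of the bay's centre along and across the rail, released and at rest (x of w500_center in the frame of rail between -0.017 and 0.013 m and z of w500_center in the frame of rail between 0.042 and 0.05 m and angle between each of w500_center, w200_center, w100_center, w20_center's own z axis and vertical below 0.1 rad and linear speed of each of w500, w200, w100, w20 below 0.02 m/s and contact force between each of w500, w200, w100, w20 and the fingers below 0.1 N and x of w200_center in the frame of rail between -0.017 and 0.013 m and z of w200_center in the frame of rail between 0.034 and 0.042 m and x of w100_center in the frame of rail between -0.017 and 0.013 m and z of w100_center in the frame of rail between 0.0295 and 0.0375 m and x of w20_center in the frame of rail between -0.017 and 0.013 m and z of w20_center in the frame of rail between 0.0225 and 0.0305 m and ((y of balance in the frame of rail above 0 m and y of w500_center in the frame of rail between 0.09 and 0.12 m and y of w200_center in the frame of rail between 0.02 and 0.05 m and y of w100_center in the frame of rail between -0.05 and -0.02 m and y of w20_center in the frame of rail between -0.12 and -0.09 m) or (y of balance in the frame of rail below 0 m and y of w500_center in the frame of rail between -0.12 and -0.09 m and y of w200_center in the frame of rail between -0.05 and -0.02 m and y of w100_center in the frame of rail between 0.02 and 0.05 m and y of w20_center in the frame of rail between 0.09 and 0.12 m))); the robot touches nothing.
It fails at once if a weight is dropped (falls free from more than about 13 mm) or knocked flying ((linear speed of w500 above 0.5 m/s and contact force between w500 and the fingers below 0.1 N) or (linear speed of w200 above 0.5 m/s and contact force between w200 and the fingers below 0.1 N) or (linear speed of w100 above 0.5 m/s and contact force between w100 and the fingers below 0.1 N) or (linear speed of w20 above 0.5 m/s and contact force between w20 and the fingers below 0.1 N)).
It fails at once if a weight is knocked over (angle between any of w500_center, w200_center, w100_center, w20_center's own z axis and vertical above 0.7 rad).
It fails at once if the ring clamp, the file or the tweezers are moved by more than 25 mm (distance of any of ring_clamp, file, tweezers from where it was at the start of the episode above 0.025 m).
It also fails if it takes over 99 s, if anything falls off the work surface, if the arm or the gripper's body presses on something with over 40 N, if the wrist force passes 120 N, or if a joint passes its speed limit or range.

### The arm

A 6-joint arm with a two-finger parallel gripper is mounted at the origin on the work surface. World frame = base frame: x ahead of the robot, y to its left, z up, the work surface at z = 0. Lengths are in m, angles in rad, forces in N, time in s.
With the tool pointing down it reaches from about 0.3 to 0.875 m from the base axis. Payload 4.2 kg.
Tool frame: the origin (TCP) lies at the very end of the fingers, on their centre line; the grasp point (between the pads) lies 19 mm behind it; z points along the fingers, y is the line along which they close (so a half turn about z gives the same grasp; the last joint's range is limited). The gripper opens to 85 mm and grips with 20 to 120 N. Pads are 22 mm wide; open, the fingers measure 114 mm over their backs; the gripper's body (76 mm by 85 mm) begins 54 mm behind the grasp point. The pads swing forward as they close: fully open they stand 13 mm farther back than shut.
Start: joints at [1.318, 0.32, 1.565, -0, 1.257, -0.02], TCP at [0.133, 0.56, 0.207] pointing down, gripper open.
Joint ranges: [-3.11, 3.11], [-0.84, 2.01], [0.21, 2.61], [-1.34, 4.49], [0.05, 2.63], [-2.56, 2.56]. Speed limits (rad/s): [2.57, 2.57, 3.14, 3.14, 3.14, 3.14].

### API

Orientations are given as [roll, pitch, yaw] about the fixed x, y, z axes, in that order (R = Rz(yaw) Ry(pitch) Rx(roll)).
In Python, from station import manip gives the robot as it stands.
- The arm moves only by the shell command python3 -m creep 'ROWS' [FORCE]. ROWS is JSON, one flat list of numbers, 7 for each row, row after row: the shift along the world's x, y, z in m, then the turn, a rotation vector about the world's x, y, z in rad, then the finger opening in m, from 0 to 0.0854. In form: [x, y, z, rx, ry, rz, jaw, x, y, z, rx, ry, rz, jaw, ...]. A call has 1 to 5 rows; each row shifts and turns the commanded pose from where the row before left it; what a row does not reach is not made up. A row lasts 1/12 s, in which the tool goes at most 41.7 mm and 7.16 degrees, less where a joint would pass 70% of its speed; a pose out of reach is approached as far as the arm can. A call with a gripper value outside its range is refused whole. The fingers move at their own pace and stop on an object; FORCE is the grip in N (left out, the last holds). Time passes only in rows, so rows that do not move let the fingers close. It gives the time, the measured TCP pose, the force, the opening and the grip force at its end, in the units of the state.
- manip.read_state(): the state, without advancing time (a new reading comes with each control period).
- manip.snapshot(name): name is "side" or "top" or "wrist"; returns (picture, depth): 480x640x3 uint8, red, green, blue; 480x640 float32, m along the optical axis (not along the pixel's ray), 0 where there is no reading.
- manip.camera_model(name): a dict with "fovy" (degrees; the focal length in pixels is half the picture's height over the tangent of half this angle, whatever the lens; pixels are square), "cx", "cy" (the principal point, pixels), "D" ([k1, k2, p1, p2, k3] as OpenCV has them; the pictures are not rectified), "world_to_cam" (4x4, takes a point from world to camera coordinates); the wrist camera has in their place "tool_from_camera" (4x4, takes a point from camera to tool coordinates, whose origin is the TCP and whose axes are the flange's). Camera axes: x right, y down, z forward; pixel columns grow to the right and rows downward; lengths in m; the calibration is good to about 2 mm. A picture is of the moment at which its call begins: read the wrist's pose just before it. camera_model takes no time and is no camera call.
- manip.sign_off(): hands the job in; it is judged then, once.
Trained networks look in the newest picture that a camera, given by its name, has taken for a name from the list of things; names that differ only in an ending like _2 or _b are one class to them, and where a whole thing is asked for, a point or a joint stands for the part that bears it (a point fixed in the world has none). Each returns a list of dicts, best first, with "confidence" (0 to 1); they miss things now and then, are a little off and sometimes report something else, mostly with a low value. They report only what shows in the picture. A call takes as long as a camera call. They do not tell look-alikes from the thing itself.
- manip.masks_of(camera, query): "mask" (480x640 bool, what is visible of it) and "bbox" ([left, top, right, bottom] in pixels, round what is visible of it).
- manip.place_of(camera, query): "point" ([column, row] in pixels: a listed point, or the origin of a listed thing).
The state is a dict: "t": time; "q": joint angles; "qvel": joint speeds; "joint_efforts": joint torques, N m; "position": TCP position; "tcp_rot": TCP orientation; "ft_force": force on the tool from outside, world axes, zero at the start; "wrist_torque": the same for the moment, N m; "opening": finger opening in m; "grasp_force": force on a finger pad.
Only numpy, scipy, OpenCV 4.12 (cv2) and the standard library are available. Lean on these libraries where they do the work, as an engineer would, in place of code of your own. Each camera call takes 0.05 s, during which the arm holds its last target. There are 200 camera calls.

## Working session

There is one attempt and no reset: what is moved stays moved. The work goes in short steps, Python scripts to look and compute and a shell command to move; the robot and the scene stay as the last step left them, time stands still between calls to the robot, and variables do not carry over. Pictures are saved under pics/ and viewed, at most 14 in all, crops included, and the job is handed in when it is done.

```bash
mkdir -p pics; cat > h.py <<'E'
import numpy as np, cv2
from station import manip
def K(m):
    f=240/np.tan(np.radians(m["fovy"])/2); return np.array([[f,0,m["cx"]],[0,f,m["cy"]],[0,0,1.]])
def ray(cam,uv):
    m=manip.camera_model(cam); n=cv2.undistortPoints(np.array(uv,float).reshape(-1,1,2),K(m),np.array(m["D"],float))[:,0]
    return np.c_[n,np.ones(len(n))], np.linalg.inv(np.array(m["world_to_cam"]))
def atz(cam,uv,z):
    r,T=ray(cam,uv); d=r@T[:3,:3].T; o=T[:3,3]; return o+d*((z-o[2])/d[:,2])[:,None]
def withd(cam,uv,depth):
    r,T=ray(cam,uv); return (r*np.array(depth).reshape(-1,1))@T[:3,:3].T+T[:3,3]
def save(n,im): cv2.imwrite("pics/"+n,im[:,:,::-1])
E
python3 - <<'E'
from h import *
s=manip.read_state(); print(s["t"],s["position"],s["tcp_rot"],s["opening"])
for c in("top","side"):
    im,d=manip.snapshot(c); save(c+"0.png",im); np.save(c+"0.npy",d)
    m=manip.camera_model(c); T=np.linalg.inv(np.array(m["world_to_cam"])); print(c,m["fovy"],T[:3,3],T[:3,2])
    for q in "w500_center w200_center w100_center w20_center rail balance ring_clamp file tweezers".split():
        for r in manip.place_of(c,q)[:3]:
            if r["confidence"]>.2:
                z={"w5":.032,"w2":.024,"w1":.0195}.get(q[:2],0) if q!="w20_center" else .0125
                print(c,q,round(r["confidence"],2),np.round(r["point"]),np.round(atz(c,[r["point"]],z)[0],3))
E
```

```text
0.0 [0.13252777 0.55901406 0.20638676] [-3.13985928e+00 -4.64009080e-05  2.90877433e+00] 0.0854621979656072
top 50.29165906348179 [0.3656775  0.00984803 1.05391319] [ 0.17578239 -0.01167627 -0.9843598 ]
top w500_center 0.94 [468. 331.] [ 0.376 -0.295  0.032]
top w500_center 0.85 [433. 301.] [ 0.434 -0.226  0.032]
top w500_center 0.61 [436. 353.] [ 0.332 -0.23   0.032]
top w200_center 0.4 [369. 281.] [ 0.471 -0.098  0.024]
top w100_center 0.62 [190. 293.] [0.438 0.262 0.02 ]
top w20_center 0.51 [367. 281.] [ 0.473 -0.095  0.012]
top rail 0.58 [314. 206.] [0.631 0.017 0.   ]
top balance 0.77 [442. 195.] [ 0.663 -0.257  0.   ]
top ring_clamp 0.94 [322. 291.] [ 0.451 -0.004  0.   ]
top file 0.67 [401. 307.] [ 0.423 -0.167  0.   ]
top file 0.67 [280. 277.] [0.477 0.083 0.   ]
top tweezers 0.5 [241. 291.] [0.446 0.162 0.   ]
side 50.248585094178516 [ 0.04820182 -0.42727707  0.58927143] [ 0.59212676  0.53456836 -0.60301125]
side w500_center 0.97 [401. 383.] [ 0.427 -0.226  0.032]
side w500_center 0.79 [359. 438.] [ 0.33  -0.231  0.032]
side w500_center 0.63 [426. 442.] [ 0.377 -0.294  0.032]
side w200_center 0.56 [263. 271.] [0.474 0.082 0.024]
side w200_center 0.38 [181. 242.] [0.435 0.255 0.024]
side w100_center 0.52 [178. 241.] [0.435 0.265 0.019]
side w20_center 0.55 [342. 324.] [ 0.475 -0.091  0.012]
side rail 0.56 [349. 251.] [0.632 0.021 0.   ]
side balance 0.56 [498. 306.] [ 0.673 -0.25   0.   ]
side file 0.78 [362. 375.] [ 0.426 -0.166  0.   ]
side tweezers 0.93 [220. 272.] [0.442 0.159 0.   ]
```

View pics/top0.png

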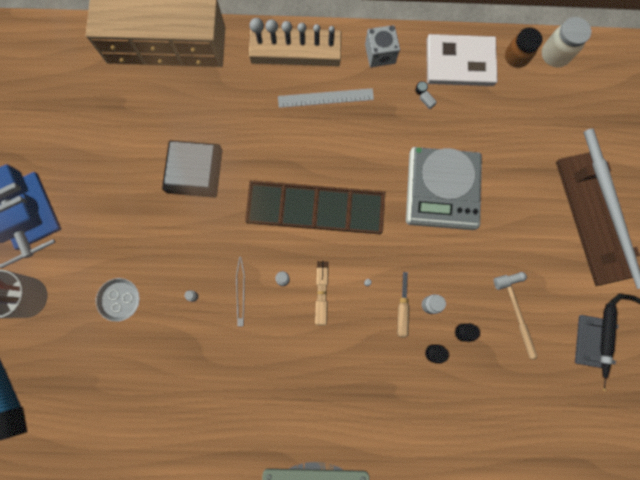

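View pics/side0.png

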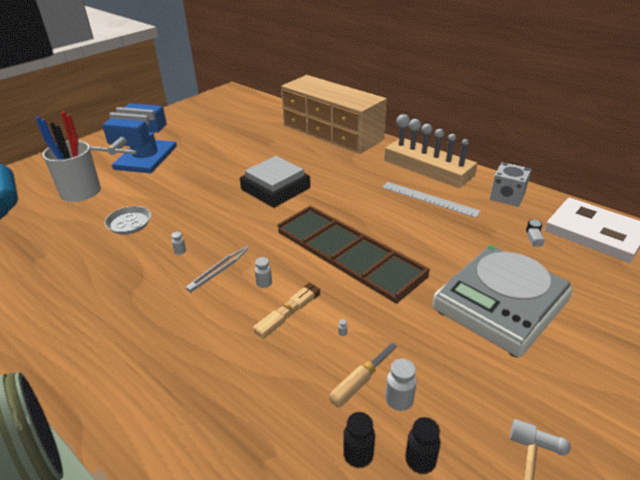

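The pictures agree with each other. The balance is at the rail's right (-y) end.

Candidates in the top view:
- **w500:** steel at (433,303). The look-alikes are black, at (437,353) and (467,332), so I choose the steel one.
- **w200:** (282,279), between the tweezers and the clamp.
- **w100:** (191,296).
- **w20:** (367,282).

Next I'll measure these precisely.

```bash
cat > meas.py <<'E'
from h import *
H={"w500":.064,"w200":.048,"w100":.039,"w20":.025}
P0={"w500":(.430,-.226),"w200":(.474,.082),"w100":(.436,.262),"w20":(.474,-.093)}
D={"w500":.038,"w200":.028,"w100":.022,"w20":.014}
def cloud(c,d):
    v,u=np.mgrid[0:480,0:640]; return withd(c,np.c_[u.ravel(),v.ravel()],d.ravel())
if __name__=="__main__":
    C={c:cloud(c,np.load(c+"0.npy")) for c in("top","side")}
    for n,p in P0.items():
        for c in C:
            X=C[c]; k=(np.hypot(*(X[:,:2]-p).T)<.035)&(X[:,2]<.1); Y=X[k]; t=Y[Y[:,2]>H[n]*.6]; tt=Y[Y[:,2]>H[n]-.004]
            print(n,c,len(t),"all",t[:,:2].min(0).round(4),t[:,:2].max(0).round(4),"mid",((t.min(0)+t.max(0))/2)[:2].round(4),"top",len(tt),tt[:,:2].mean(0).round(4),"zmax",Y[:,2].max().round(4),"bench",np.median(Y[Y[:,2]<.006,2]).round(4))
    for c in C:
        X=C[c]; im=cv2.imread(f"pics/{c}0.png").astype(int).reshape(-1,3)
        k=(abs(X[:,0]-.63)<.09)&(abs(X[:,1]-.02)<.18)&(X[:,2]>.008)&(X[:,2]<.03)
        r=cv2.minAreaRect((X[k,:2]*1000).astype(np.float32)); print(c,"rail",r,"n",k.sum())
        g=k&(im[:,1]>im[:,2]+4); 
        r=cv2.minAreaRect((X[g,:2]*1000).astype(np.float32)); print(c,"green",r,g.sum(), np.median(X[g,2]))
    im=cv2.imread("pics/top0.png")[250:370,340:500]; cv2.imwrite("pics/crop.png",cv2.resize(im,(800,600)))
E
python3 meas.py
```

```text
w500 top 297 all [ 0.4098 -0.2426] [ 0.4472 -0.2093] mid [ 0.4285 -0.226 ] top 195 [ 0.4285 -0.2271] zmax 0.0697 bench -0.0003
w500 side 803 all [ 0.4064 -0.2454] [ 0.4406 -0.2086] mid [ 0.4235 -0.227 ] top 424 [ 0.4241 -0.2275] zmax 0.0666 bench 0.0007
w200 top 145 all [0.4597 0.0649] [0.4864 0.0893] mid [0.473  0.0771] top 99 [0.4725 0.0772] zmax 0.0528 bench -0.0003
w200 side 252 all [0.4565 0.0637] [0.4812 0.0901] mid [0.4689 0.0769] top 126 [0.469  0.0765] zmax 0.052 bench 0.0016
w100 top 94 all [0.4237 0.2489] [0.4437 0.2673] mid [0.4337 0.2581] top 63 [0.4334 0.2592] zmax 0.0428 bench -0.0006
w100 side 132 all [0.4211 0.2484] [0.4419 0.2711] mid [0.4315 0.2598] top 63 [0.4302 0.2579] zmax 0.0434 bench 0.0018
w20 top 30 all [ 0.4653 -0.1033] [ 0.4762 -0.091 ] mid [ 0.4708 -0.0971] top 24 [ 0.4703 -0.0964] zmax 0.0301 bench -0.0005
w20 side 84 all [ 0.4607 -0.1026] [ 0.4734 -0.0899] mid [ 0.467  -0.0963] top 42 [ 0.4673 -0.0963] zmax 0.0287 bench 0.0014
top rail ((624.6202392578125, 1.6819000244140625), (312.5135192871094, 91.25365447998047), 86.87783813476562) n 5920
top green ((623.071533203125, 7.659797668457031), (252.04505920410156, 72.71898651123047), 86.9084701538086) 2931 0.0140570958266506
side rail ((622.4937744140625, 15.589492797851562), (287.686279296875, 93.13362121582031), 86.78224182128906) n 5955
side green ((620.8021240234375, 16.881622314453125), (266.61114501953125, 75.28162384033203), 86.8418960571289) 2926 0.015905278963546154
```

View pics/crop.png

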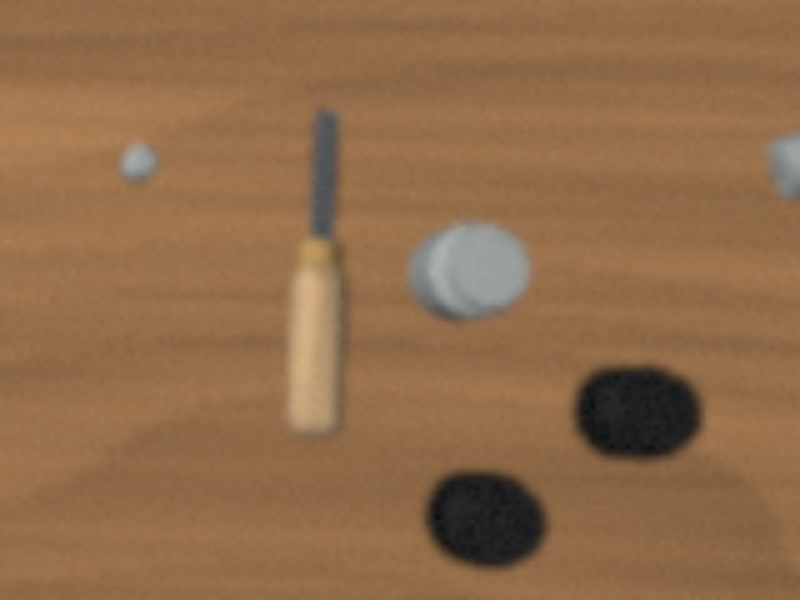

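The crop shows the steel weight at crop (470,270), with the file to its left and the black look-alikes at (640,410) and (485,520), so the choice holds. I'll grip everything with the jaws closing along x, starting with w100.

```bash

python3 -m creep '[0.025,-0.025,0,0,0,-0.1115,0.06, 0.025,-0.025,0,0,0,-0.1115,0.06, 0.025,-0.025,0,0,0,-0.1115,0.06, 0.025,-0.025,0,0,0,-0.1115,0.06, 0.025,-0.025,0,0,0,-0.1115,0.06]' 40
python3 -m creep '[0.025,-0.025,0,0,0,-0.1115,0.06, 0.025,-0.025,0,0,0,-0.1115,0.06, 0.025,-0.025,0,0,0,-0.1115,0.06, 0.025,-0.025,0,0,0,-0.1115,0.06, 0.025,-0.025,0,0,0,-0.1115,0.06]'
python3 -m creep '[0.025,-0.025,-0.01,0,0,-0.1115,0.06, 0.025,-0.025,-0.01,0,0,-0.1115,0.06, 0,0,0,0,0,0,0.06, 0,0,0,0,0,0,0.06]'
cat > wr.py <<'E'
from h import *
import sys
from meas import H
from scipy.spatial.transform import Rotation as R
def wcloud(name):
    s=manip.read_state(); im,d=manip.snapshot("wrist"); save(name,im)
    m=manip.camera_model("wrist"); T=np.eye(4); T[:3,:3]=R.from_euler("xyz",s["tcp_rot"]).as_matrix(); T[:3,3]=s["position"]
    T=T@np.array(m["tool_from_camera"]); v,u=np.mgrid[0:480,0:640]
    n=cv2.undistortPoints(np.c_[u.ravel(),v.ravel()].astype(float).reshape(-1,1,2),K(m),np.array(m["D"],float))[:,0]
    X=(np.c_[n,np.ones(len(n))]*d.ravel()[:,None])@T[:3,:3].T+T[:3,3]; ok=d.ravel()>0
    return s,im,X,ok
def find(n,p,name,base=0):
    s,im,X,ok=wcloud(name); h=H[n]
    k=ok&(np.hypot(X[:,0]-p[0],X[:,1]-p[1])<.03)&(X[:,2]>base+h*.5)&(X[:,2]<base+h+.01)
    Y=X[k]; t=Y[Y[:,2]>base+h-.005]
    print(n,"n",len(t),"pose",s["position"].round(4),s["tcp_rot"].round(3),"top mean",t.mean(0).round(4),"top mid",((t.min(0)+t.max(0))/2).round(4),"all mid",((Y.min(0)+Y.max(0))/2).round(4),"ext",np.ptp(t,0).round(4))
if __name__=="__main__": find(sys.argv[1],(float(sys.argv[2]),float(sys.argv[3])),sys.argv[4])
E
python3 wr.py w100 .432 .2585 w1.png
```

```text
t: 1.42
position: [0.2585, 0.4333, 0.2073]
tcp_rot: [3.141, 0.0, 2.346]
ft_force: [-0.4, 0.6, -0.6]
opening: 0.0599
grasp_force: 0.0
t: 1.83
position: [0.3837, 0.3081, 0.2075]
tcp_rot: [3.141, -0.0, 1.788]
ft_force: [-0.1, 0.6, -0.3]
opening: 0.0601
grasp_force: 0.0
t: 2.17
position: [0.4332, 0.2582, 0.1867]
tcp_rot: [-3.14, 0.0, 1.568]
ft_force: [-0.7, 0.5, 0.3]
opening: 0.0597
grasp_force: 0.0
w100 n 284 pose [0.4332 0.2582 0.1867] [-3.14   0.     1.568] top mean [0.4302 0.2611 0.0397] top mid [0.4302 0.2608 0.0385] all mid [0.4301 0.2619 0.0308] ext [0.0177 0.0174 0.0069]
```

View pics/w1.png

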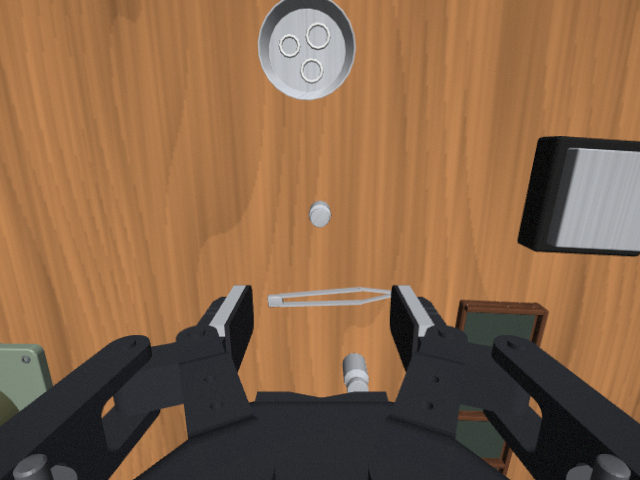

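The wrist view shows w100 at (320,213), clear of the tweezers at (330,297). The rail is at the lower right.

```bash

python3 -m creep '[-0.002,0.002,-0.04,0,0,0,0.06, 0,0,-0.04,0,0,0,0.06, 0,0,-0.04,0,0,0,0.06, 0,0,-0.03,0,0,0,0.06, 0,0,-0.02,0,0,0,0.06]'
python3 -m creep '[0,0,-0.011,0,0,0,0.06, 0,0,0,0,0,0,0.045, 0,0,0,0,0,0,0.035, 0,0,0,0,0,0,0.03, 0,0,0,0,0,0,0.026]' 30
python3 -m creep '[0,0,0,0,0,0,0.022, 0,0,0,0,0,0,0.018, 0,0,0,0,0,0,0.014, 0,0,0,0,0,0,0.014, 0,0,0,0,0,0,0.014]' 30
python3 -m creep '[0,0,0.01,0,0,0,0.014, 0,0,0.02,0,0,0,0.014, 0,0,0.03,0,0,0,0.014, 0,0,0.02,0,0,0,0.014, 0,0,0,0,0,0,0.014]'
```

```text
t: 2.63
position: [0.4281, 0.2621, 0.0149]
tcp_rot: [-3.138, 0.001, 1.574]
ft_force: [-0.0, 0.4, 0.2]
opening: 0.06
grasp_force: 0.0
t: 3.05
position: [0.4314, 0.2626, 0.0076]
tcp_rot: [3.139, -0.002, 1.572]
ft_force: [-0.4, 0.5, -0.3]
opening: 0.0262
grasp_force: 0.0
t: 3.47
position: [0.4313, 0.2619, 0.0072]
tcp_rot: [3.14, -0.001, 1.57]
ft_force: [-0.7, -0.2, 5.7]
opening: 0.0155
grasp_force: 29.2
t: 3.88
position: [0.4332, 0.2629, 0.0906]
tcp_rot: [3.134, -0.004, 1.571]
ft_force: [1.1, -0.3, -1.2]
opening: 0.0158
grasp_force: 29.5
```

```bash
python3 - <<'E'
from h import *
im,d=manip.snapshot("side"); a=im[110:290,90:330]
im2,d=manip.snapshot("wrist"); b=im2[220:440,200:440]
save("g1.png",np.hstack([cv2.resize(a,(400,300)),cv2.resize(b,(327,300))]))
print(manip.read_state()["opening"],manip.read_state()["ft_force"])
E
```

```text
0.014952247227551957 [-0.60128638 -0.27681631 -1.18245018]
```

View pics/g1.png

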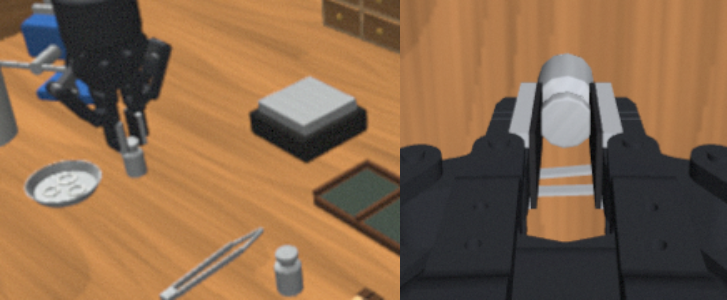

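It is held upright between the pads, at the neck. I'll check from the depth where the weight sits relative to the TCP.

```bash
cat > held.py <<'E'
from wr import *
# side camera: weight pixels are the lowest thing beneath the TCP
s=manip.read_state(); p=s["position"]; im,d=manip.snapshot("side")
from meas import cloud
X=cloud("side",d); k=(np.hypot(X[:,0]-p[0],X[:,1]-p[1])<.04)&(X[:,2]>p[2]-.03)&(X[:,2]<p[2]+.05)
print("tcp",p.round(4)); 
hh=np.arange(-.03,.05,.005)
for h in hh:
    q=X[k&(X[:,2]-p[2]>=h)&(X[:,2]-p[2]<h+.005)]
    if len(q)>3: print(round(h,3),len(q),(q.min(0)-p)[:2].round(4),(q.max(0)-p)[:2].round(4))
s,im,X,ok=wcloud("x.png"); q=X-s["position"]
k=ok&(abs(q[:,0])<.012)&(abs(q[:,1])<.02)&(abs(q[:,2])<.06); q=q[k]
print("wrist cloud z pct",np.percentile(q[:,2],[1,5,25,50,75,95,99]).round(4)); 
zt=np.percentile(q[:,2],90); t=q[(q[:,2]>zt-.006)]; print("top mid",t.mean(0).round(4),t.min(0).round(4),t.max(0).round(4))
E
python3 held.py
```

```text
tcp [0.4308 0.2615 0.0869]
-0.005 30 [-0.0106 -0.0148] [ 0.0063 -0.0013]
0.0 34 [-0.0104 -0.0147] [0.0089 0.0026]
0.005 31 [-0.0115 -0.0138] [0.0067 0.0028]
0.01 33 [-0.0116 -0.0135] [0.0079 0.0008]
0.015 35 [-0.011  -0.0134] [0.0082 0.0009]
0.02 33 [-0.01   -0.0128] [ 0.0093 -0.0012]
0.025 27 [-0.0141 -0.0118] [ 0.0128 -0.001 ]
0.03 77 [-0.0192 -0.0122] [0.0192 0.0108]
0.035 65 [-0.021  -0.0136] [0.0213 0.0095]
0.04 66 [-0.0219 -0.0133] [0.0219 0.0099]
0.045 56 [-0.0217 -0.0131] [0.0203 0.0114]
wrist cloud z pct [-0.0036  0.0023  0.0207  0.0324  0.0404  0.0566  0.0593]
top mid [0.0008 0.0074 0.0539] [-0.012  -0.0111  0.0471] [0.012  0.0123 0.06  ]
```

```bash

python3 -m creep '[0.024,-0.026,0.004,0,0,0,0.014, 0.024,-0.026,0.004,0,0,0,0.014, 0.024,-0.026,0.004,0,0,0,0.014, 0.024,-0.026,0.004,0,0,0,0.014, 0.024,-0.026,0.004,0,0,0,0.014]'
python3 -m creep '[0.024,-0.026,0,0,0,0,0.014, 0.024,-0.026,0,0,0,0,0.014, 0.024,-0.026,0,0,0,0,0.014, 0,0,0,0,0,0,0.014, 0,0,0,0,0,0,0.014]'
python3 - <<'E'
from wr import *
s,im,X,ok=wcloud("rail1.png"); print(s["position"].round(4),s["opening"])
np.savez("rail1.npz",X=X.astype(np.float32),ok=ok,im=im)
k=ok&(abs(X[:,0]-.625)<.08)&(X[:,2]>.006)&(X[:,2]<.03)&(X[:,1]>-.16)&(X[:,1]<.19)
print(k.sum(),X[k].min(0),X[k].max(0)); print(cv2.minAreaRect((X[k,:2]*1000).astype(np.float32)))
E
```

```text
t: 4.5
position: [0.5504, 0.1299, 0.1046]
tcp_rot: [-3.138, 0.001, 1.571]
ft_force: [0.7, -0.4, -1.4]
opening: 0.0153
grasp_force: 29.5
t: 4.92
position: [0.6224, 0.052, 0.1039]
tcp_rot: [-3.138, 0.0, 1.568]
ft_force: [0.5, 0.1, -1.5]
opening: 0.0154
grasp_force: 29.6
[0.6224 0.052  0.1039] 0.015367968884696648
26945 [ 0.57717387 -0.09430781  0.01080393] [0.67443542 0.16115472 0.02486579]
((623.2666015625, 32.44407653808594), (253.78640747070312, 90.43378448486328), 86.82855224609375)
```

View pics/rail1.png

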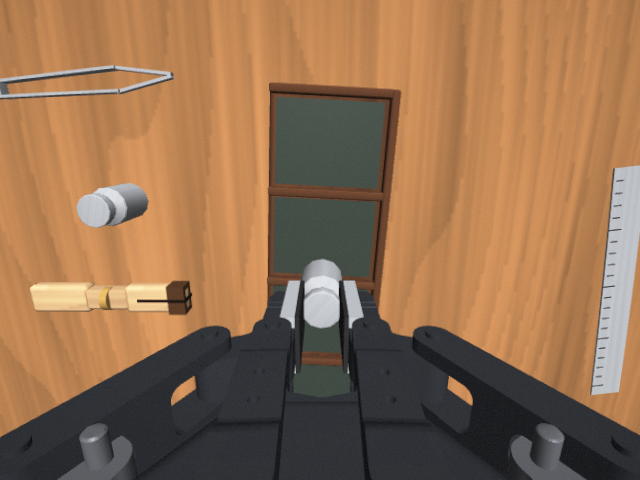

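The wrist view shows w100 upright in the jaws at (322,290), over the third bay. The rail's left end is at row 88. The cloud gives the rail centre as (0.6228, 0.0163) with yaw -3.2°. Next I lower it gently.

```bash

python3 -m creep '[0,0,-0.03,0,0,0,0.014, 0,0,-0.025,0,0,0,0.014, 0,0,-0.015,0,0,0,0.014, 0,0,-0.008,0,0,0,0.014, 0,0,0,0,0,0,0.014]'
python3 -m creep '[0,0,-0.002,0,0,0,0.014, 0,0,0,0,0,0,0.014]'
python3 -m creep '[0,0,-0.002,0,0,0,0.014, 0,0,0,0,0,0,0.014]'
```

```text
t: 5.38
position: [0.62, 0.0545, 0.0259]
tcp_rot: [-3.136, 0.0, 1.572]
ft_force: [-0.6, 0.6, -1.0]
opening: 0.0156
grasp_force: 29.6
t: 5.55
position: [0.6231, 0.0541, 0.0271]
tcp_rot: [3.14, -0.0, 1.571]
ft_force: [-0.1, 0.2, -0.3]
opening: 0.0155
grasp_force: 29.6
t: 5.72
position: [0.6231, 0.0536, 0.025]
tcp_rot: [3.14, -0.0, 1.571]
ft_force: [-0.2, 0.7, -0.2]
opening: 0.0152
grasp_force: 29.6
```

```bash

python3 -m creep '[0,0,-0.0015,0,0,0,0.014, 0,0,0,0,0,0,0.014]'
python3 -m creep '[0,0,-0.0015,0,0,0,0.014, 0,0,0,0,0,0,0.014, 0,0,0,0,0,0,0.014]'
```

```text
t: 5.88
position: [0.6227, 0.0535, 0.023]
tcp_rot: [3.141, -0.0, 1.571]
ft_force: [0.7, -0.0, -1.2]
opening: 0.0151
grasp_force: 29.6
t: 6.13
position: [0.6228, 0.0534, 0.0213]
tcp_rot: [3.141, 0.0, 1.571]
ft_force: [-0.3, 0.3, 0.1]
opening: 0.0155
grasp_force: 29.6
```

```bash

python3 -m creep '[0,0,-0.001,0,0,0,0.014, 0,0,0,0,0,0,0.014, 0,0,0,0,0,0,0.017, 0,0,0,0,0,0,0.02, 0,0,0,0,0,0,0.026]'
python3 -m creep '[0,0,0,0,0,0,0.035, 0,0,0,0,0,0,0.05, 0,0,0,0,0,0,0.05, 0,0,0,0,0,0,0.05]'
python3 -m creep '[0,0,0.02,0,0,0,0.05, 0,0,0.035,0,0,0,0.05, 0,0,0.04,0,0,0,0.05, 0,0,0.03,0,0,0,0.05, 0,0,0,0,0,0,0.05]'
python3 -c "
from wr import *
find('w100',(.6228,.0513),'a1.png',.014)"
```

```text
t: 6.55
position: [0.6226, 0.0535, 0.0201]
tcp_rot: [-3.142, -0.0, 1.571]
ft_force: [0.8, 0.9, -0.2]
opening: 0.0261
grasp_force: 0.0
t: 6.88
position: [0.6226, 0.0535, 0.0201]
tcp_rot: [-3.141, 0.0, 1.571]
ft_force: [-0.5, -0.4, -0.1]
opening: 0.0503
grasp_force: 0.0
t: 7.3
position: [0.6269, 0.0538, 0.1528]
tcp_rot: [3.128, -0.001, 1.571]
ft_force: [1.3, 0.4, 0.3]
opening: 0.0502
grasp_force: 0.0
w100 n 382 pose [0.6269 0.0538 0.1528] [ 3.128e+00 -1.000e-03  1.571e+00] top mean [0.6219 0.0529 0.0537] top mid [0.6218 0.0526 0.0525] all mid [0.6216 0.0536 0.0447] ext [0.0169 0.0172 0.0066]
```

```bash

python3 -m creep '[-0.03,0.005,0,0,0,0,0.06, -0.03,0.005,0,0,0,0,0.06, -0.03,0.005,0,0,0,0,0.06, -0.03,0.005,0,0,0,0,0.06, -0.031,0.0035,0,0,0,0,0.06]'
python3 -m creep '[0,0,0,0,0,0,0.06, 0,0,0,0,0,0,0.06, 0,0,0,0,0,0,0.06]'
python3 wr.py w200 .471 .077 a2.png
```

```text
t: 7.77
position: [0.4693, 0.0771, 0.1436]
tcp_rot: [-3.139, 0.0, 1.571]
ft_force: [0.0, 0.3, -0.2]
opening: 0.0596
grasp_force: 0.0
t: 8.02
position: [0.4719, 0.077, 0.1448]
tcp_rot: [3.142, 0.0, 1.571]
ft_force: [-0.4, -0.6, 0.1]
opening: 0.0603
grasp_force: 0.0
w200 n 641 pose [0.4719 0.077  0.1448] [3.142 0.    1.571] top mean [0.4696 0.0792 0.0487] top mid [0.4698 0.0787 0.0473] all mid [0.4696 0.0799 0.0378] ext [0.0222 0.0226 0.0081]
```

```bash

python3 -m creep '[-0.002,0.0015,-0.04,0,0,0,0.06, 0,0,-0.04,0,0,0,0.06, 0,0,-0.03,0,0,0,0.06, 0,0,-0.02,0,0,0,0.06, 0,0,-0.01,0,0,0,0.06]'
python3 -m creep '[0,0,0,0,0,0,0.05, 0,0,0,0,0,0,0.04, 0,0,0,0,0,0,0.034, 0,0,0,0,0,0,0.031, 0,0,0,0,0,0,0.028]' 40
python3 -m creep '[0,0,0,0,0,0,0.025, 0,0,0,0,0,0,0.02, 0,0,0,0,0,0,0.02, 0,0,0,0,0,0,0.02]' 40
python3 -m creep '[0,0,0.01,0,0,0,0.02, 0,0,0.02,0,0,0,0.02, 0,0,0.03,0,0,0,0.02, 0,0,0.02,0,0,0,0.02, 0,0,0,0,0,0,0.02]'
```

```text
t: 8.48
position: [0.4687, 0.0781, 0.0018]
tcp_rot: [-3.136, 0.001, 1.57]
ft_force: [1.0, -0.2, -0.2]
opening: 0.06
grasp_force: 0.0
t: 8.9
position: [0.4706, 0.0786, 0.0061]
tcp_rot: [3.139, -0.0, 1.571]
ft_force: [0.4, 0.6, 0.4]
opening: 0.0279
grasp_force: 0.0
t: 9.23
position: [0.4706, 0.0786, 0.0063]
tcp_rot: [3.139, -0.0, 1.571]
ft_force: [-0.1, -1.0, 4.9]
opening: 0.0232
grasp_force: 34.4
t: 9.65
position: [0.4724, 0.0789, 0.089]
tcp_rot: [3.133, -0.001, 1.571]
ft_force: [0.1, 0.7, -2.2]
opening: 0.0228
grasp_force: 32.7
```

Opening 23 mm means it holds the knob, and the 2 N load is carried. I carry it to the second bay.

```bash

python3 -m creep '[0.03,-0.0195,0.004,0,0,0,0.02, 0.03,-0.0195,0.004,0,0,0,0.02, 0.03,-0.0195,0.004,0,0,0,0.02, 0.03,-0.0195,0,0,0,0,0.02, 0.028,-0.0195,0,0,0,0,0.02]'
python3 -m creep '[0,0,0,0,0,0,0.02, 0,0,0,0,0,0,0.02, 0,0,-0.03,0,0,0,0.02, 0,0,-0.025,0,0,0,0.02, 0,0,-0.01,0,0,0,0.02]'
python3 -m creep '[0,0,0,0,0,0,0.02, 0,0,0,0,0,0,0.02, 0,0,0,0,0,0,0.02]'
python3 -c "
from h import *
im,d=manip.snapshot('side'); save('s2.png',cv2.resize(im[130:330,230:470],(720,600)))"
```

```text
t: 10.07
position: [0.6184, -0.02, 0.0961]
tcp_rot: [-3.14, -0.0, 1.571]
ft_force: [-0.2, 0.2, -2.1]
opening: 0.0203
grasp_force: 47.1
t: 10.48
position: [0.6133, -0.0181, 0.0281]
tcp_rot: [-3.133, -0.001, 1.571]
ft_force: [-0.6, -0.2, -1.4]
opening: 0.0205
grasp_force: 45.6
t: 10.73
position: [0.6184, -0.0187, 0.0335]
tcp_rot: [3.139, 0.0, 1.571]
ft_force: [0.6, -0.3, -1.2]
opening: 0.0206
grasp_force: 45.6
```

View pics/s2.png

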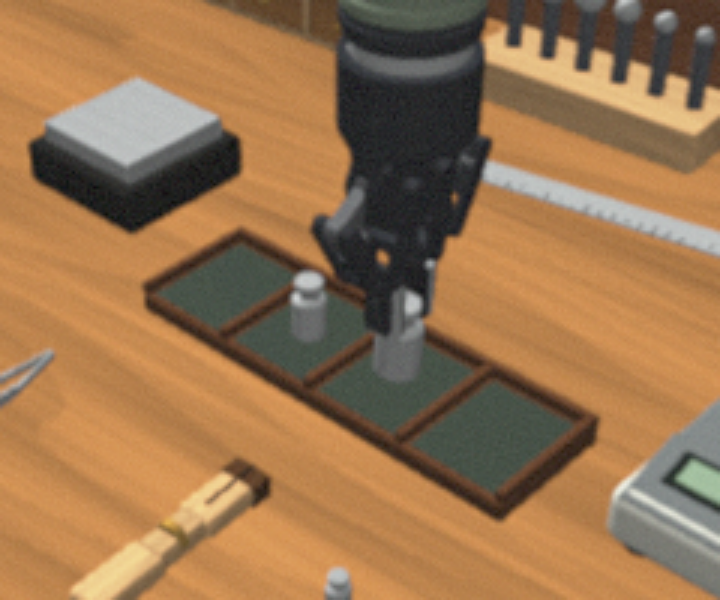

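The side view shows w100 standing in the third bay at (308,305). w200 is held upright over the second at (398,350), and the grip has settled into its neck. I lower it with force checks.

```bash

for i in 1; do python3 -m creep '[0,0,-0.002,0,0,0,0.02, 0,0,0,0,0,0,0.02, 0,0,0,0,0,0,0.02]';done
python3 -m creep '[0,0,-0.002,0,0,0,0.02, 0,0,0,0,0,0,0.02, 0,0,0,0,0,0,0.02]'
python3 -m creep '[0,0,-0.002,0,0,0,0.02, 0,0,0,0,0,0,0.02, 0,0,0,0,0,0,0.02]'
```

```text
t: 11.03
position: [0.6179, -0.019, 0.0308]
tcp_rot: [3.141, 0.0, 1.571]
ft_force: [0.1, 0.1, -0.9]
opening: 0.0207
grasp_force: 45.6
t: 11.28
position: [0.6176, -0.019, 0.0281]
tcp_rot: [-3.141, -0.0, 1.571]
ft_force: [0.3, 0.2, -2.2]
opening: 0.0207
grasp_force: 45.6
t: 11.53
position: [0.6175, -0.019, 0.026]
tcp_rot: [-3.141, -0.0, 1.571]
ft_force: [-0.7, -0.3, -1.9]
opening: 0.0209
grasp_force: 45.6
```

```bash

python3 -m creep '[0,0,-0.0015,0,0,0,0.02, 0,0,0,0,0,0,0.02, 0,0,0,0,0,0,0.02]' | grep -E "pos|ft|open"
python3 -m creep '[0,0,-0.0015,0,0,0,0.02, 0,0,0,0,0,0,0.02, 0,0,0,0,0,0,0.02]'| grep -E "pos|ft|open"
python3 -m creep '[0,0,-0.0015,0,0,0,0.02, 0,0,0,0,0,0,0.02, 0,0,0,0,0,0,0.02]'| grep -E "pos|ft|open"
```

```text
position: [0.6176, -0.019, 0.0246]
ft_force: [-0.4, 0.4, -1.5]
opening: 0.0204
position: [0.6176, -0.019, 0.0231]
ft_force: [-0.3, -1.0, -1.8]
opening: 0.0209
position: [0.6179, -0.0188, 0.0226]
ft_force: [-2.3, 1.5, 3.8]
opening: 0.0207
```

Contact (+3.8 N). Release and lift away, then on to w20.

```bash

python3 -m creep '[0,0,0,0,0,0,0.023, 0,0,0,0,0,0,0.026, 0,0,0,0,0,0,0.032, 0,0,0,0,0,0,0.045, 0,0,0,0,0,0,0.055]'
python3 -m creep '[0,0,0,0,0,0,0.055, 0,0,0.02,0,0,0,0.055, 0,0,0.035,0,0,0,0.055, 0,0,0.04,0,0,0,0.055, 0,0,0.03,0,0,0,0.055]'
python3 -m creep '[0,0,0,0,0,0,0.055, 0,0,0,0,0,0,0.055]'
python3 -c "
from wr import *
find('w200',(.6188,-.0187),'a3.png',.014)"
```

```text
t: 12.7
position: [0.6176, -0.0191, 0.0214]
tcp_rot: [-3.141, 0.0, 1.571]
ft_force: [-0.4, 0.6, -0.1]
opening: 0.0539
grasp_force: 0.0
t: 13.12
position: [0.6183, -0.0191, 0.1493]
tcp_rot: [3.139, 0.0, 1.571]
ft_force: [-0.1, 0.2, 0.8]
opening: 0.0547
grasp_force: 0.0
t: 13.28
position: [0.6189, -0.0191, 0.1489]
tcp_rot: [3.137, 0.0, 1.571]
ft_force: [-0.5, -0.4, -0.6]
opening: 0.0548
grasp_force: 0.0
w200 n 683 pose [ 0.6189 -0.0191  0.1489] [3.137 0.    1.571] top mean [ 0.6168 -0.0176  0.0626] top mid [ 0.6168 -0.0181  0.061 ] all mid [ 0.6167 -0.0168  0.0514] ext [0.0223 0.0222 0.0075]
```

```bash

python3 -m creep '[-0.03,-0.0155,0,0,0,0,0.035, -0.03,-0.0155,0,0,0,0,0.035, -0.03,-0.0155,0,0,0,0,0.035, -0.03,-0.0155,0,0,0,0,0.035, -0.0295,-0.0155,0,0,0,0,0.035]'
python3 -m creep '[0,0,-0.03,0,0,0,0.035, 0,0,-0.02,0,0,0,0.035, 0,0,0,0,0,0,0.035, 0,0,0,0,0,0,0.035]'
python3 wr.py w20 .469 -.0965 a4.png
```

```text
t: 13.75
position: [0.4651, -0.0966, 0.1445]
tcp_rot: [-3.137, -0.001, 1.571]
ft_force: [0.3, -0.6, 0.6]
opening: 0.0348
grasp_force: 0.0
t: 14.08
position: [0.4666, -0.0962, 0.095]
tcp_rot: [-3.137, -0.001, 1.571]
ft_force: [0.4, -0.6, -0.3]
opening: 0.0348
grasp_force: 0.0
w20 n 193 pose [ 0.4666 -0.0962  0.095 ] [-3.137e+00 -1.000e-03  1.571e+00] top mean [ 0.4673 -0.0951  0.0257] top mid [ 0.4674 -0.0954  0.0258] all mid [ 0.467  -0.0949  0.0203] ext [0.0108 0.0117 0.0045]
```

```bash

python3 -m creep '[0.001,0.0005,-0.035,0,0,0,0.035, 0,0,-0.03,0,0,0,0.035, 0,0,-0.018,0,0,0,0.035, 0,0,-0.007,0,0,0,0.035, 0,0,0,0,0,0,0.035]'
python3 -m creep '[0,0,0,0,0,0,0.025, 0,0,0,0,0,0,0.02, 0,0,0,0,0,0,0.02]' 20
python3 - <<'E'
from h import *
im,d=manip.snapshot('side'); a=cv2.resize(im[250:350,280:400],(480,400))
im,d=manip.snapshot('wrist'); b=cv2.resize(im[220:440,230:410],(320,400)); save('g3.png',np.hstack([a,b]))
E
```

```text
t: 14.55
position: [0.4691, -0.0957, 0.006]
tcp_rot: [-3.14, -0.0, 1.571]
ft_force: [-0.6, 0.2, 0.1]
opening: 0.0346
grasp_force: 0.0
t: 14.8
position: [0.4705, -0.0962, 0.0081]
tcp_rot: [3.138, 0.001, 1.571]
ft_force: [0.1, -0.6, 0.7]
opening: 0.0199
grasp_force: 0.0
```

View pics/g3.png

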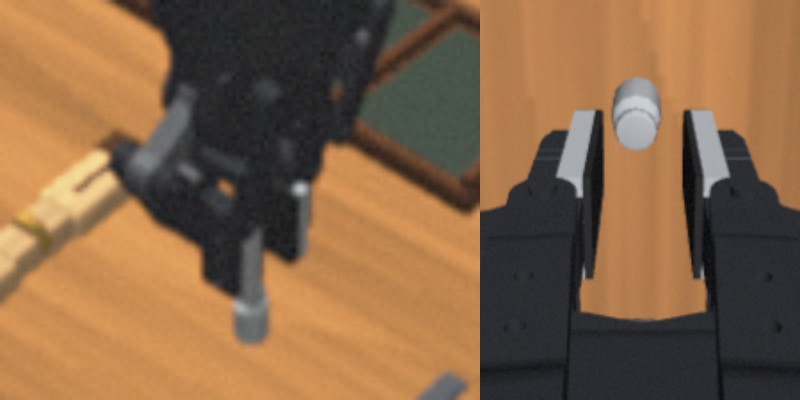

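The tips are level with the knob at side (250,290), so they sit higher than the TCP reading says. In the wrist view w20 is about 1.5 mm left of the middle of the jaws. I lower carefully and shift x.

```bash

python3 -m creep '[-0.002,0,-0.004,0,0,0,0.022, 0,0,-0.003,0,0,0,0.022, 0,0,0,0,0,0,0.022]'
python3 -m creep '[0,0,-0.003,0,0,0,0.022, 0,0,0,0,0,0,0.022]'
python3 -m creep '[0,0,-0.002,0,0,0,0.022, 0,0,0,0,0,0,0.022]'
python3 - <<'E'
from h import *
im,d=manip.snapshot('side'); a=cv2.resize(im[270:350,292:388],(480,400))
im,d=manip.snapshot('wrist'); b=cv2.resize(im[220:440,230:410],(320,400)); save('g4.png',np.hstack([a,b]))
E
```

```text
t: 15.15
position: [0.4665, -0.0959, -0.0007]
tcp_rot: [-3.14, -0.0, 1.571]
ft_force: [-0.2, -0.6, 0.3]
opening: 0.0223
grasp_force: 0.0
t: 15.32
position: [0.4668, -0.0959, -0.0038]
tcp_rot: [-3.141, -0.0, 1.571]
ft_force: [0.8, 0.5, -0.1]
opening: 0.0221
grasp_force: 0.0
t: 15.48
position: [0.467, -0.096, -0.0056]
tcp_rot: [-3.141, -0.0, 1.571]
ft_force: [0.7, 0.8, 0.1]
opening: 0.022
grasp_force: 0.0
```

View pics/g4.png

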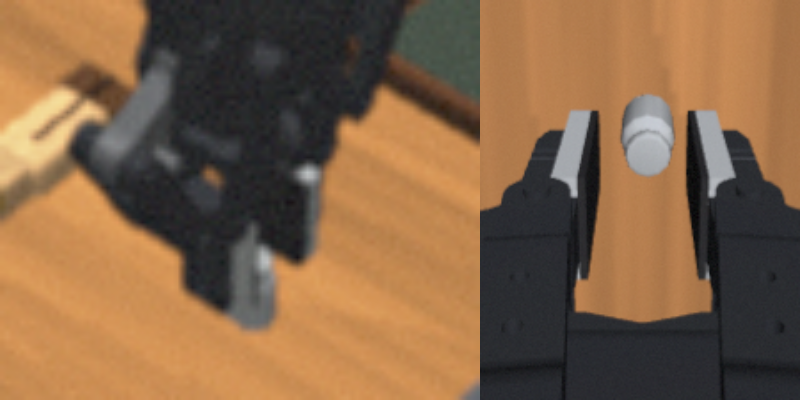

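The weight is now centred at (648,130), with the tips down its body. I close gently.

```bash

python3 -m creep '[0,0,0,0,0,0,0.018, 0,0,0,0,0,0,0.015, 0,0,0,0,0,0,0.012, 0,0,0,0,0,0,0.008, 0,0,0,0,0,0,0.008]' 20
python3 -m creep '[0,0,0.005,0,0,0,0.008, 0,0,0.015,0,0,0,0.008, 0,0,0.03,0,0,0,0.008, 0,0,0.03,0,0,0,0.008, 0,0,0.015,0,0,0,0.008]'
python3 -m creep '[0,0,0,0,0,0,0.008, 0,0,0,0,0,0,0.008]'
```

```text
t: 16.0
position: [0.4673, -0.096, -0.0052]
tcp_rot: [3.141, 0.0, 1.571]
ft_force: [-0.1, -0.3, 0.1]
opening: 0.0087
grasp_force: 19.5
t: 16.42
position: [0.4687, -0.0963, 0.093]
tcp_rot: [3.137, 0.001, 1.571]
ft_force: [0.1, 0.2, -0.5]
opening: 0.0085
grasp_force: 19.5
t: 16.58
position: [0.4675, -0.0961, 0.0905]
tcp_rot: [3.14, 0.0, 1.571]
ft_force: [0.1, 0.1, -0.8]
opening: 0.0088
grasp_force: 19.5
```

```bash

python3 -m creep '[0.02,0.027,0.004,0,0,0,0.008, 0.02,0.027,0.004,0,0,0,0.008, 0.02,0.027,0,0,0,0,0.008, 0.02,0.027,0,0,0,0,0.008, 0.02,0.027,0,0,0,0,0.008]'
python3 -m creep '[0.02,0.027,0,0,0,0,0.008, 0.02,0.027,0,0,0,0,0.008, 0.02,0.0275,0,0,0,0,0.008, 0,0,0,0,0,0,0.008, 0,0,0,0,0,0,0.008]'
python3 -m creep '[0,0,-0.035,0,0,0,0.008, 0,0,-0.03,0,0,0,0.008, 0,0,-0.012,0,0,0,0.008, 0,0,0,0,0,0,0.008, 0,0,0,0,0,0,0.008]'
```

```text
t: 17.0
position: [0.5667, 0.0403, 0.0959]
tcp_rot: [-3.138, 0.0, 1.571]
ft_force: [0.2, -0.5, -0.9]
opening: 0.0086
grasp_force: 19.5
t: 17.42
position: [0.6265, 0.1217, 0.0952]
tcp_rot: [-3.138, 0.001, 1.573]
ft_force: [0.0, -0.4, 0.2]
opening: 0.0089
grasp_force: 19.6
t: 17.83
position: [0.6265, 0.1197, 0.0204]
tcp_rot: [-3.14, 0.0, 1.57]
ft_force: [0.6, 0.4, 1.0]
opening: 0.0086
grasp_force: 19.6
```

```bash

python3 -m creep '[0,0,-0.004,0,0,0,0.008, 0,0,-0.003,0,0,0,0.008, 0,0,0,0,0,0,0.008, 0,0,0,0,0,0,0.008]'| grep -E "pos|ft|open"
python3 -m creep '[0,0,-0.0015,0,0,0,0.008, 0,0,0,0,0,0,0.008, 0,0,0,0,0,0,0.008]'| grep -E "pos|ft|open"
python3 -m creep '[0,0,-0.0015,0,0,0,0.008, 0,0,0,0,0,0,0.008, 0,0,0,0,0,0,0.008]'| grep -E "pos|ft|open"
```

```text
position: [0.6275, 0.1205, 0.0145]
ft_force: [-0.5, 1.0, -0.1]
opening: 0.0086
position: [0.6272, 0.1205, 0.0124]
ft_force: [-1.3, 0.4, 0.3]
opening: 0.0091
position: [0.6271, 0.1205, 0.0106]
ft_force: [-0.1, -0.5, 0.6]
opening: 0.0091
```

```bash

python3 -m creep '[0,0,-0.001,0,0,0,0.008, 0,0,0,0,0,0,0.008, 0,0,0,0,0,0,0.008]'| grep -E "pos|ft|open"
python3 -m creep '[0,0,-0.001,0,0,0,0.008, 0,0,0,0,0,0,0.008, 0,0,0,0,0,0,0.008]'| grep -E "pos|ft|open"
python3 -m creep '[0,0,0,0,0,0,0.01, 0,0,0,0,0,0,0.012, 0,0,0,0,0,0,0.015, 0,0,0,0,0,0,0.022, 0,0,0,0,0,0,0.035]'| grep -E "pos|ft|open"
python3 -m creep '[0,0,0,0,0,0,0.035, 0,0,0.02,0,0,0,0.035, 0,0,0.04,0,0,0,0.035, 0,0,0.04,0,0,0,0.035, 0,0,0.035,0,0,0,0.045]'
python3 -m creep '[0,0,0,0,0,0,0.05, 0,0,0,0,0,0,0.05]'
python3 -c "
from wr import *
find('w20',(.6267,.1211),'a5.png',.014)"
```

```text
position: [0.6271, 0.1205, 0.0096]
ft_force: [-0.6, -0.3, 0.1]
opening: 0.009
position: [0.6273, 0.1205, 0.0088]
ft_force: [-0.3, 0.4, 0.7]
opening: 0.0086
position: [0.6271, 0.1205, 0.0086]
ft_force: [0.5, -0.9, -0.8]
opening: 0.0329
t: 20.0
position: [0.6272, 0.1205, 0.1459]
tcp_rot: [3.141, -0.0, 1.571]
ft_force: [0.9, -0.1, -0.3]
opening: 0.0447
grasp_force: 0.0
t: 20.17
position: [0.6286, 0.1208, 0.1466]
tcp_rot: [3.136, -0.001, 1.571]
ft_force: [-0.0, -0.1, -1.0]
opening: 0.0499
grasp_force: 0.0
w20 n 146 pose [0.6286 0.1208 0.1466] [ 3.136e+00 -1.000e-03  1.571e+00] top mean [0.6274 0.1213 0.0396] top mid [0.6274 0.1211 0.0397] all mid [0.6274 0.1217 0.0345] ext [0.0107 0.0112 0.005 ]
```

```bash

python3 -m creep '[-0.018,-0.031,0.003,0,0,0,0.06, -0.018,-0.031,0.003,0,0,0,0.065, -0.018,-0.031,0.003,0,0,0,0.065, -0.018,-0.031,0.003,0,0,0,0.065, -0.018,-0.031,0.003,0,0,0,0.065]'
python3 -m creep '[-0.018,-0.031,0,0,0,0,0.065, -0.018,-0.031,0,0,0,0,0.065, -0.018,-0.031,0,0,0,0,0.065, -0.018,-0.031,0,0,0,0,0.065, -0.018,-0.031,0,0,0,0,0.065]'
python3 -m creep '[-0.021,-0.0375,0,0,0,0,0.065, 0,0,0,0,0,0,0.065, 0,0,0,0,0,0,0.065]'
python3 wr.py w500 .4265 -.227 a6.png
```

```text
t: 20.63
position: [0.5347, -0.0355, 0.1566]
tcp_rot: [-3.137, -0.0, 1.571]
ft_force: [-0.6, -0.5, 0.4]
opening: 0.0647
grasp_force: 0.0
t: 21.05
position: [0.4448, -0.1902, 0.1568]
tcp_rot: [-3.138, -0.002, 1.571]
ft_force: [-0.2, -0.4, -0.2]
opening: 0.0647
grasp_force: 0.0
t: 21.3
position: [0.4248, -0.2268, 0.157]
tcp_rot: [-3.138, -0.002, 1.566]
ft_force: [-0.1, 0.6, -0.8]
opening: 0.0649
grasp_force: 0.0
w500 n 1200 pose [ 0.4248 -0.2268  0.157 ] [-3.138e+00 -2.000e-03  1.566e+00] top mean [ 0.4256 -0.2256  0.0647] top mid [ 0.4259 -0.2262  0.0629] all mid [ 0.4256 -0.2244  0.0494] ext [0.0306 0.0303 0.0077]
```

View pics/a6.png

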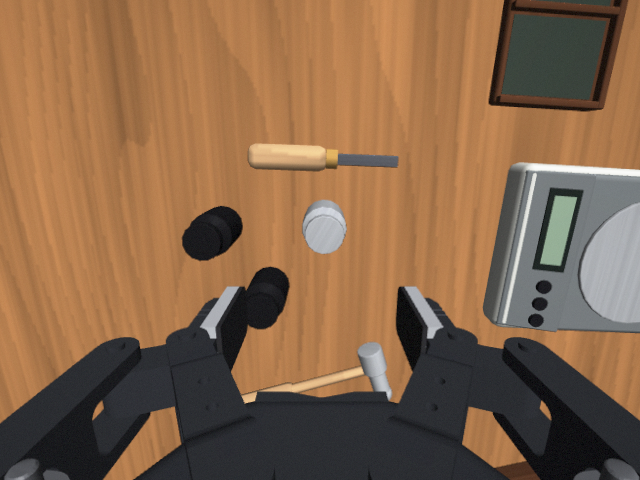

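The steel weight is at (324,228). The black ones at (212,233) and (267,297) are clear of the fingers, and the file at (320,158) is clear too.

```bash

python3 -m creep '[0.0005,0.0005,-0.04,0,0,0,0.065, 0,0,-0.04,0,0,0,0.065, 0,0,-0.03,0,0,0,0.065, 0,0,-0.02,0,0,0,0.065, 0,0,-0.012,0,0,0,0.065]'
python3 -m creep '[0,0,-0.006,0,0,0,0.065, 0,0,-0.003,0,0,0,0.065, 0,0,0,0,0,0,0.055, 0,0,0,0,0,0,0.048, 0,0,0,0,0,0,0.042]' 70
python3 -m creep '[0,0,0,0,0,0,0.038, 0,0,0,0,0,0,0.034, 0,0,0,0,0,0,0.03, 0,0,0,0,0,0,0.028, 0,0,0,0,0,0,0.028]' 70
```

```text
t: 21.77
position: [0.4259, -0.2225, 0.0134]
tcp_rot: [-3.136, -0.003, 1.573]
ft_force: [0.7, -0.9, 0.4]
opening: 0.065
grasp_force: 0.0
t: 22.18
position: [0.4281, -0.2255, 0.0086]
tcp_rot: [3.14, 0.001, 1.571]
ft_force: [1.1, -0.3, 0.5]
opening: 0.042
grasp_force: 0.0
t: 22.6
position: [0.4268, -0.2254, 0.009]
tcp_rot: [3.142, 0.0, 1.571]
ft_force: [-3.8, 1.3, 8.1]
opening: 0.0348
grasp_force: 68.8
```

```bash

python3 -m creep '[0,0,0.005,0,0,0,0.028, 0,0,0.01,0,0,0,0.028, 0,0,0.015,0,0,0,0.028, 0,0,0,0,0,0,0.028, 0,0,0,0,0,0,0.028]'
python3 -m creep '[0,0,0.02,0,0,0,0.028, 0,0,0.03,0,0,0,0.028, 0,0,0.02,0,0,0,0.028, 0,0,0,0,0,0,0.028, 0,0,0,0,0,0,0.028]'
python3 -c "
from h import *
im,d=manip.snapshot('side'); save('s5.png',cv2.resize(im[230:470,300:620],(800,600)))"
```

```text
t: 23.02
position: [0.4277, -0.2256, 0.0381]
tcp_rot: [3.14, 0.001, 1.571]
ft_force: [-0.2, 0.2, -5.2]
opening: 0.0347
grasp_force: 70.5
t: 23.43
position: [0.4273, -0.2253, 0.1073]
tcp_rot: [3.141, 0.0, 1.571]
ft_force: [-0.0, 0.0, -5.8]
opening: 0.0344
grasp_force: 71.6
```

View pics/s5.png

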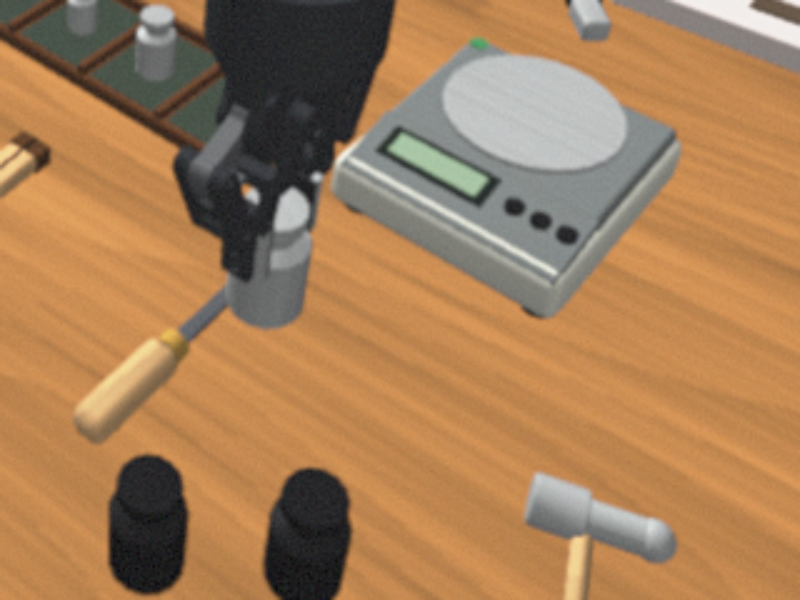

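w500 is held upright by its body at (270,270), and the file and black weights are undisturbed. I carry it to the bay beside the balance.

```bash

python3 -m creep '[0.02,0.015,0,0,0,0,0.028, 0.031,0.023,0,0,0,0,0.028, 0.031,0.023,0,0,0,0,0.028, 0.031,0.023,0,0,0,0,0.028, 0.031,0.023,0,0,0,0,0.028]'
python3 -m creep '[0.027,0.019,0,0,0,0,0.028, 0.0165,0.011,0,0,0,0,0.028, 0,0,0,0,0,0,0.028, 0,0,0,0,0,0,0.028]'
python3 -m creep '[0,0,-0.03,0,0,0,0.028, 0,0,-0.025,0,0,0,0.028, 0,0,-0.012,0,0,0,0.028, 0,0,0,0,0,0,0.028, 0,0,0,0,0,0,0.028]'
```

```text
t: 23.9
position: [0.5708, -0.1168, 0.1047]
tcp_rot: [-3.136, -0.001, 1.571]
ft_force: [-0.3, -2.0, -4.6]
opening: 0.0342
grasp_force: 71.7
t: 24.23
position: [0.6137, -0.0873, 0.1043]
tcp_rot: [-3.136, -0.001, 1.573]
ft_force: [-0.3, -1.3, -5.4]
opening: 0.0344
grasp_force: 71.7
t: 24.65
position: [0.6128, -0.0889, 0.0391]
tcp_rot: [-3.137, -0.0, 1.57]
ft_force: [0.1, 0.1, -4.9]
opening: 0.0343
grasp_force: 71.8
```

```bash

python3 -m creep '[0.001,0,-0.006,0,0,0,0.028, 0,0,-0.004,0,0,0,0.028, 0,0,0,0,0,0,0.028, 0,0,0,0,0,0,0.028]'| grep -E "pos|ft|open"
python3 -m creep '[0,0,-0.002,0,0,0,0.028, 0,0,0,0,0,0,0.028, 0,0,0,0,0,0,0.028]'| grep -E "pos|ft|open"
python3 -m creep '[0,0,-0.0015,0,0,0,0.028, 0,0,0,0,0,0,0.028, 0,0,0,0,0,0,0.028]'| grep -E "pos|ft|open"
python3 -m creep '[0,0,-0.0015,0,0,0,0.028, 0,0,0,0,0,0,0.028, 0,0,0,0,0,0,0.028]'| grep -E "pos|ft|open"
```

```text
position: [0.6158, -0.0884, 0.0311]
ft_force: [-1.0, -0.0, -4.8]
opening: 0.0342
position: [0.6158, -0.0883, 0.0289]
ft_force: [0.4, -0.4, -4.5]
opening: 0.0345
position: [0.6157, -0.0883, 0.0272]
ft_force: [0.6, -0.4, -3.7]
opening: 0.0343
position: [0.6157, -0.0884, 0.0256]
ft_force: [0.6, 0.1, -5.3]
opening: 0.0338
```

```bash

python3 -m creep '[0,0,-0.001,0,0,0,0.028, 0,0,0,0,0,0,0.028, 0,0,0,0,0,0,0.028]'| grep -E "pos|ft|open"
python3 -m creep '[0,0,-0.001,0,0,0,0.028, 0,0,0,0,0,0,0.028, 0,0,0,0,0,0,0.028]'| grep -E "pos|ft|open"
python3 -m creep '[0,0,-0.001,0,0,0,0.028, 0,0,0,0,0,0,0.028, 0,0,0,0,0,0,0.028]'| grep -E "pos|ft|open"
```

```text
position: [0.6158, -0.0884, 0.0247]
ft_force: [-1.1, 0.7, -5.5]
opening: 0.0343
position: [0.6158, -0.0883, 0.0237]
ft_force: [-0.5, 0.7, -3.7]
opening: 0.0339
position: [0.6159, -0.0884, 0.0231]
ft_force: [-1.7, 0.5, -0.4]
opening: 0.0345
```

Contact: the load is now on the floor. I release and back off.

```bash

python3 -m creep '[0,0,0,0,0,0,0.032, 0,0,0,0,0,0,0.036, 0,0,0,0,0,0,0.039, 0,0,0,0,0,0,0.043, 0,0,0,0,0,0,0.05]'| grep -E "pos|ft|open"
python3 -m creep '[0,0,0,0,0,0,0.055, 0,0,0.02,0,0,0,0.055, 0,0,0.035,0,0,0,0.055, 0,0,0.04,0,0,0,0.055, 0,0,0.04,0,0,0,0.055]'
python3 -m creep '[-0.04,0,0.01,0,0,0,0.055, -0.04,0,0.01,0,0,0,0.055, -0.04,0,0.01,0,0,0,0.055, -0.03,0,0.01,0,0,0,0.055, 0,0,0,0,0,0,0.055]'
python3 - <<'E'
from h import *
from meas import *
bays={"w500":(.6149,-.0887),"w200":(.6188,-.0187),"w100":(.6228,.0513),"w20":(.6267,.1211)}
for c in("top","side"):
    im,d=manip.snapshot(c); X=cloud(c,d)
    for n,p in bays.items():
        k=(np.hypot(*(X[:,:2]-p).T)<.03)&(X[:,2]>.014+H[n]-.006)&(X[:,2]<.014+H[n]+.008); print(c,n,k.sum(),X[k].mean(0).round(4) if k.any() else "")
    save("end_%s.png"%c,im)
s=cv2.resize(cv2.imread("pics/end_side.png")[180:420,180:500],(800,600)); cv2.imwrite("pics/end.png",s)
E
```

```text
position: [0.6164, -0.0884, 0.0232]
ft_force: [1.1, -0.1, -1.1]
opening: 0.0494
t: 27.32
position: [0.6153, -0.0883, 0.1589]
tcp_rot: [-3.14, -0.0, 1.571]
ft_force: [0.8, -0.0, -0.8]
opening: 0.0552
grasp_force: 0.0
t: 27.73
position: [0.4611, -0.0881, 0.2]
tcp_rot: [3.141, 0.001, 1.57]
ft_force: [-0.4, 0.3, 0.1]
opening: 0.0546
grasp_force: 0.0
top w500 6 [ 0.62   -0.0764  0.0768]
top w200 99 [ 0.6194 -0.0193  0.0615]
top w100 63 [0.6245 0.0507 0.0525]
top w20 25 [0.6296 0.1193 0.038 ]
side w500 237 [ 0.6123 -0.0913  0.0784]
side w200 120 [ 0.6154 -0.0201  0.0621]
side w100 68 [0.6211 0.0507 0.0533]
side w20 31 [0.627  0.1197 0.0387]
```

View pics/end.png

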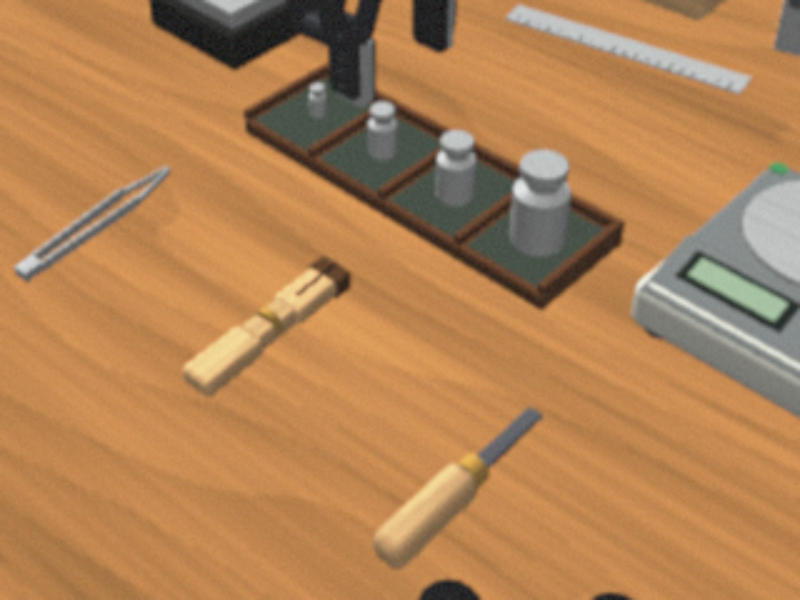

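All four weights stand upright and centred in their bays at (540,205), (456,170), (381,132) and (317,100). The clamp, file and tweezers have not moved, and the gripper is clear.

```bash
python3 -c "
from station import manip
print(manip.sign_off())"
```

```text
the job is handed in; nothing more can be done
None
```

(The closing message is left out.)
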